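# Put a reagent bottle away in the door rack of the bench cabinet

### The arm

A 7-joint arm with a two-finger parallel gripper is mounted at the origin on a cart in front of the work surface, level with it; the furniture and walls round the work are solid. World frame = base frame: x ahead of the robot, y to its left, z up, the work surface at z = 0. Lengths are in m, angles in rad, forces in N, time in s.
With the tool pointing down it reaches from about 0.4 to 0.9 m from the base axis. Payload 5.5 kg.
Tool frame: the origin (TCP) lies midway between the tips of the shut fingers; the grasp point (between the pads) lies 19 mm behind it; z points along the fingers, y is the line along which they close (so a half turn about z gives the same grasp; the last joint's range is limited). The gripper opens to 92 mm and grips with 3 to 60 N. Pads are 19 mm wide; open, the fingers measure 130 mm over their backs; the gripper's body (75 mm by 190 mm) begins 47 mm behind the grasp point.
Start: joints at [-0.987, 0.501, -0.427, 1.55, 0.221, 1.138, -0.21], TCP at [0.205, 0.617, 0.227] pointing down, gripper open.
Joint ranges: [-2.88, 2.88], [-0.31, 2.03], [-1.54, 1.56], [0.2, 2.42], [-1.41, 4.55], [0.19, 2.02], [-2.57, 2.57]. Speed limits (rad/s): [2.57, 2.57, 3.14, 3.14, 3.14, 3.14, 3.14].

### API

Orientations are given as a unit quaternion [w, x, y, z].
In Python, from cell import robot gives the robot as it stands.
- The arm moves only by the shell command python3 -m inch 'ROWS' [OPENING]. ROWS is JSON, a list of rows, each an object with "slide": the shift along the tool's x, y, z in m, a list of three; "rot": the turn, a rotation vector about the tool's x, y, z in rad, a list of three. A call has 1 to 5 rows; each row is the pose to reach, as a shift and turn from the pose commanded when the call began, along the tool's axes at that moment; what a row does not reach only later rows make up. A row lasts 1/8 s, in which the tool goes at most 62.5 mm and 10.7 degrees, less where a joint would pass 70% of its speed; a pose out of reach is approached as far as the arm can. A call with a gripper value outside its range is refused whole. OPENING is the opening, from 0 (shut) to 1 (fully open), set as the call begins (- or left out, the last holds). The fingers move at their own pace and stop on an object; the grip force is fixed at half the most. Time passes only in rows, so rows that repeat a pose let the fingers close. It gives the time, the measured TCP pose, the force, the opening and the grip force at its end, in the units of the state.
- robot.observe(): the state, without advancing time (a new reading comes with each control period).
- robot.snapshot(name): name is "scene" or "side" or "wrist"; returns the picture (400x640x3 uint8, red, green, blue); there is no depth.
- robot.calibration(name): a dict with "mtx" (3x3 intrinsics, pixels), "xyz" and "orientation" of the camera in the world. Camera axes: x right, y up, looking along -z (the intrinsics and any distortion apply to the point x, -y, -z); pixel columns grow to the right and rows downward; lengths in m; the calibration is good to about 2 mm. A picture is of the moment at which its call begins: read the wrist's pose just before it. calibration takes no time and is no camera call; for the wrist camera it gives the pose at the moment of the call.
- robot.job_done(): hands the job in; it is judged then, once.
The state is a dict: "time_s": time; "joints": joint angles; "joint_velocities": joint speeds; "joint_torque": joint torques, N m; "eef_pos": TCP position; "ee_rot": TCP orientation; "wrist_force": force on the tool from outside, world axes, zero at the start; "torque": the same for the moment, N m; "gripper_width": finger opening in m; "gripper_force": force on a finger pad.
Only numpy, scipy, OpenCV 4.12 (cv2) and the standard library are available. Lean on these libraries where they do the work, as an engineer would, in place of code of your own. Each camera call takes 0.05 s, during which the arm holds its last target. There are 200 camera calls.

### The job

Swing the door of the small white bench cabinet wide open by its handle, to about a right angle, and stand the larger of the two small brown reagent bottles (the one with the black cap) upright in the empty place of the rack on the inside of the door. Then shut the door fully with both bottles still standing in the rack. Leave the other brown bottle and the glass beaker where they stand.

Things in the scene. Friction and masses are not known exactly. Their poses are not given: they have to be found in the camera images.
- door (a joint): Hinge of the cabinet door, rad: 0 = shut (stop; the start), grows as it opens towards the robot, 1.57 = right angle, stop at 1.9. Upright axis at the cabinet's left front edge (seen from the robot): it turns clockwise from above as it opens. It stays where it is left (friction about 0.25 N m, no catch, no spring).
- cabinet: Small white steel cabinet fixed to the worktop, 240 wide (y), 150 deep (x), 180 high; place and yaw vary. Origin: middle of the lower front edge, at worktop height; +x points into the cabinet, +y to the left (hinge) side, z up. The door covers the whole front: panel 16 thick, 236 wide, its top 178 above the worktop.
- hinge (a point): Point on the door's hinge axis, 175 mm above the worktop; the panel's inner face contains this axis. Its axes turn with the door: -y runs along the door from hinge to free edge, -x out of the outer face, +x out of the inner (rack) face, z up. Shut, the axes are the cabinet's.
- handle: Door handle: upright round steel bar, 12 mm diameter, 120 long, its axis 45 mm in front of the door's outer face and 205 mm from the hinge along the door. Origin: centre of the bar's top end, 175 mm above the worktop. Standoffs 8 mm thick join it to the door 60 and 103 mm below the top, so the upper 55 mm can be gripped from above. Axes as hinge.
- free_place (a point): Middle of the floor of the empty rack place on the door's inside, 168 mm from the hinge, 31 mm from the inner face, floor 55 mm above the worktop. The place is 86 mm long (along the door) by 62 wide, between the inner face and a 4 mm lip; lip, ends and divider stand 35 mm above the floor, the door's top 123 mm above it. Open at the top; in the cabinet when shut. Axes as hinge.
- taken_place (a point): Centre of the floor of the other rack place, of equal size and height, 77 mm from the hinge; the white bottle stands in it. Axes as hinge.
- bottle: The bottle to put away: brown reagent bottle with black cap, 48 mm diameter, 105 high (body solid up to 94), 0.1 to 0.21 kg, standing on the worktop. Origin: centre of its underside, z up its axis. It may be gripped across the body.
- small_bottle: Bystander: smaller brown bottle with pale cap, 40 mm diameter, 88 high; origin under its centre, z up. The two brown bottles and the beaker swap places from start to start.
- beaker: Bystander: glass beaker, 65 mm over the spout, 80 high; origin under its centre, z up.
- rack_bottle: White plastic bottle with cap, 48 mm diameter, 112 high, 0.12 kg, loose in the rack place near the hinge; origin under its centre, z up. It rides on the door.
There are look-alikes about, which are no part of the job. What is shaped like the bottle but blue is not meant.

How it is judged:
On the way, in this order (a step that is already met when the one before it is completed fails the run):
1. the door is drawn open by the handle: past 0.15 rad with the fingers on the handle (value of joint door above 0.15 rad and contact force between the fingers and handle above 0.2 N), for 0.05 s.
2. the door has been swung open to more than 1.2 rad (value of joint door above 1.2 rad), for 0.2 s.
3. the bottle stands upright in the empty rack place, let go (horizontal distance between bottle and free_place below 0.032 m and z of bottle in the frame of free_place between -0.008 and 0.012 m and angle between bottle's own z axis and vertical below 0.15 rad and contact force between the fingers and bottle below 0.1 N), for 0.2 s.
At the end, for the whole second after the job is handed in: The door is shut (joint under 0.05 rad). The brown bottle is at rest in the rack place near the free edge and the white bottle in the one near the hinge, each upright (tilt under 0.15 rad), its underside within 32 mm of the middle of its place and on the rack floor (8 mm below to 12 mm above) (value of joint door below 0.05 rad and linear speed of bottle below 0.02 m/s and horizontal distance between bottle and free_place below 0.032 m and z of bottle in the frame of free_place between -0.008 and 0.012 m and angle between each of bottle, rack_bottle's own z axis and vertical below 0.15 rad and horizontal distance between rack_bottle and taken_place below 0.032 m and z of rack_bottle in the frame of taken_place between -0.008 and 0.012 m); the robot touches nothing.
It fails at once if the smaller brown bottle or the beaker is pushed more than 40 mm away or tipped (distance of any of small_bottle, beaker from where it was at the start of the episode above 0.04 m or angle between any of small_bottle, beaker's own z axis and vertical above 0.5 rad).
It also fails if it takes over 69 s, if anything falls off the work surface, if the arm or the gripper's body presses on something with over 40 N, if the wrist force passes 120 N, or if a joint passes its speed limit or range.

## Working session

There is one attempt and no reset: what is moved stays moved. The work goes in short steps, Python scripts to look and compute and a shell command to move; the robot and the scene stay as the last step left them, time stands still between calls to the robot, and variables do not carry over. Pictures are saved under pics/ and viewed, at most 10 in all, crops included, and the job is handed in when it is done.

```bash
ls; mkdir -p pics
cat > h.py <<'E'
import numpy as np, cv2, json
from scipy.spatial.transform import Rotation as R
from cell import robot
def q(o): return R.from_quat([o[1],o[2],o[3],o[0]])
def ray(c,px):
    K=np.array(c["mtx"]); v=np.linalg.inv(K)@[px[0],px[1],1.]
    d=q(c["orientation"]).apply([v[0],-v[1],-v[2]]); return np.array(c["xyz"]),d/np.linalg.norm(d)
def atz(c,px,z):
    o,d=ray(c,px); return o+d*(z-o[2])/d[2]
def tri(c1,p1,c2,p2):
    o1,d1=ray(c1,p1);o2,d2=ray(c2,p2)
    s=np.linalg.lstsq(np.array([d1,-d2]).T,o2-o1,rcond=None)[0]
    a,b=o1+s[0]*d1,o2+s[1]*d2; return (a+b)/2,np.linalg.norm(a-b)
def proj(c,P):
    p=q(c["orientation"]).inv().apply(np.array(P)-c["xyz"]); p=np.array([p[0],-p[1],-p[2]]); u=np.array(c["mtx"])@p; return u[:2]/u[2]
def snap(n,f):
    c=robot.calibration(n); im=robot.snapshot(n); cv2.imwrite(f"pics/{f}.png",im[:,:,::-1]); return c
E
python3 - <<'E'
from h import *
np.set_printoptions(precision=4,suppress=True)
s=robot.observe();print({k:np.round(s[k],3) for k in("time_s","eef_pos","ee_rot","gripper_width")})
for n in("scene","side","wrist"):
    c=snap(n,n+"0");print(n,c)
a,b=[cv2.imread(f"pics/{n}0.png") for n in("scene","side")]
cv2.imwrite("pics/both.png",cv2.resize(np.vstack([a,b]),None,fx=.75,fy=.75))
E
```

```text
pics
{'time_s': np.float64(0.0), 'eef_pos': array([0.205, 0.616, 0.226]), 'ee_rot': array([-0.   ,  0.16 ,  0.987, -0.001]), 'gripper_width': np.float64(0.092)}
scene {'mtx': array([[508.0918,   0.    , 325.2118],
       [  0.    , 508.0918, 212.408 ],
       [  0.    ,   0.    ,   1.    ]]), 'xyz': array([-0.4183, -0.541 ,  0.639 ]), 'orientation': array([ 0.717 ,  0.4584, -0.2927, -0.4361])}
side {'mtx': array([[386.1782,   0.    , 318.8743],
       [  0.    , 386.1782, 196.6643],
       [  0.    ,   0.    ,   1.    ]]), 'xyz': array([-0.074 , -0.4285,  0.6093]), 'orientation': array([ 0.7464,  0.4158, -0.2403, -0.4607])}
wrist {'mtx': array([[303.636 ,   0.    , 324.7397],
       [  0.    , 303.636 , 201.6115],
       [  0.    ,   0.    ,   1.    ]]), 'xyz': array([0.1372, 0.6392, 0.3836]), 'orientation': array([ 0.8036, -0.1097, -0.0779,  0.5797])}
```

View pics/scene0.png

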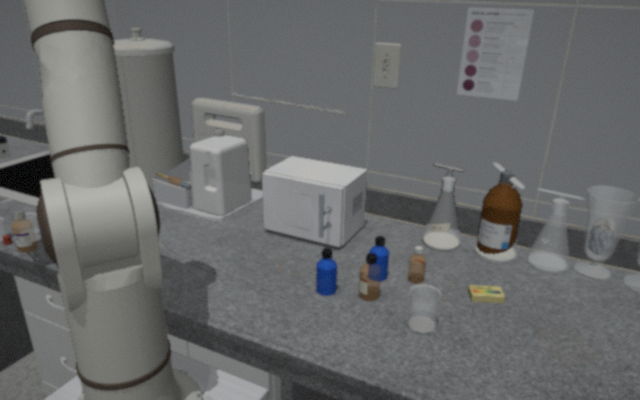

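View pics/side0.png

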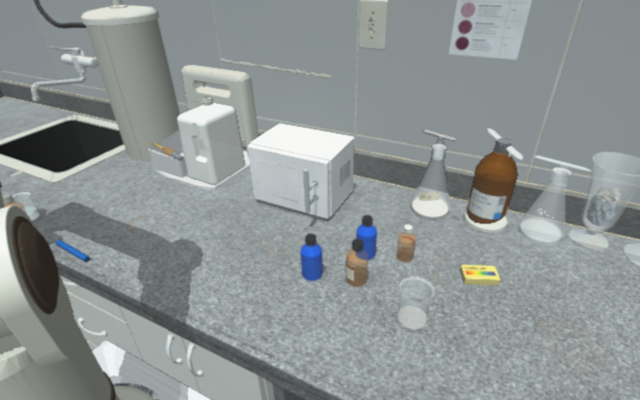

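The side view shows the cabinet at (302,170) with its handle at (308,190), and these bottles:
- brown with black cap at (357,263): the target
- blue with black cap at (312,258) and (367,238)
- small brown with pale cap at (406,244)
- large amber bottle at (492,190)

The beaker is at (414,303). I'll check the choice in close crops.

Run:
```python
import cv2
a=cv2.imread("pics/side0.png")[115:305,235:435]; b=cv2.imread("pics/scene0.png")[145:335,250:450]
cv2.imwrite("pics/cs.png",cv2.resize(a,None,fx=3,fy=3,interpolation=2)); cv2.imwrite("pics/cc.png",cv2.resize(b,None,fx=3,fy=3,interpolation=2))
```

```text
(no output)
```

View pics/cs.png

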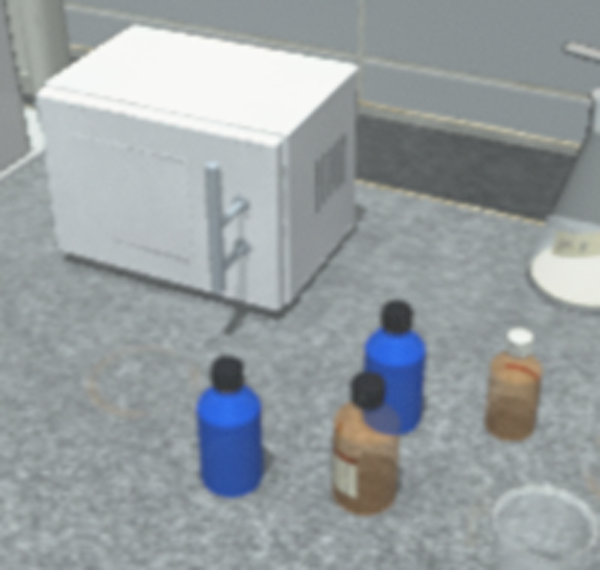

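View pics/cc.png

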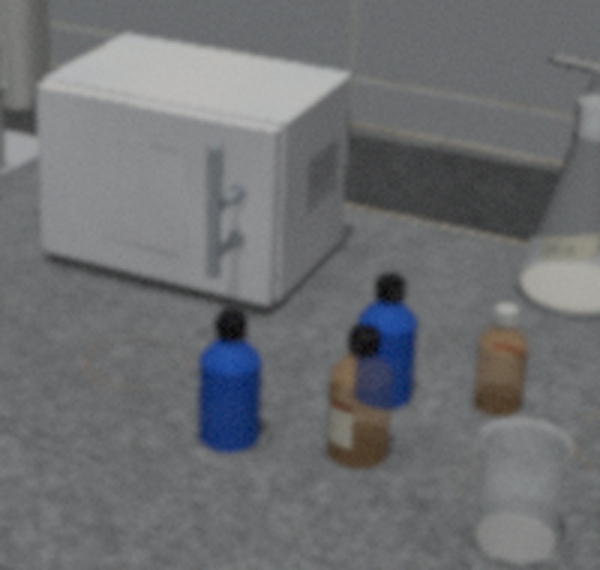

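```bash
cat > m.py <<'E'
from h import *
np.set_printoptions(precision=4,suppress=True)
S=robot.calibration("side");C=robot.calibration("scene")
s=lambda x,y:((x+.5)/3-.5+235,(y+.5)/3-.5+115)
c=lambda x,y:((x+.5)/3-.5+250,(y+.5)/3-.5+145)
pts={"handle.175":((212,165),(213,149),.175),"doorTL.178":((40,97),(40,88),.178),"doorTR.178":((279,146),(275,131),.178),
"BR0":((272,308),(265,305),0.005),"BL0":((65,257),(43,253),0.005),"cap.105":((368,379),(365,330),.105),"blue1cap":((229,363),(231,314),.105),"blue2cap":((397,308),(391,280),.105),"smallcap.088":((519,335),(507,309),.088),"beakerbase":((545,555),(516,537),0)}
for k,(a,b,z) in pts.items():
    P,e=tri(S,s(*a),C,c(*b)); print(k,P,round(e,4),"atz",atz(S,s(*a),z)[:2],atz(C,c(*b),z)[:2])
E
python3 m.py
```

```text
handle.175 [ 0.647  -0.0047  0.155 ] 0.0005 atz [ 0.6151 -0.0236] [ 0.6031 -0.0265]
doorTL.178 [0.6727 0.1848 0.1677] 0.0003 atz [0.6555 0.1708] [0.6488 0.1688]
doorTR.178 [ 0.6735 -0.0512  0.1706] 0.0038 atz [ 0.6605 -0.0597] [ 0.6571 -0.0566]
BR0 [ 0.6788 -0.0422  0.0015] 0.0017 atz [ 0.6745 -0.0435] [ 0.6726 -0.0459]
BL0 [0.6693 0.1816 0.0018] 0.007 atz [0.664  0.1738] [0.6661 0.1829]
cap.105 [ 0.5122 -0.2003  0.0983] 0.0005 atz [ 0.5046 -0.2035] [ 0.5006 -0.2042]
blue1cap [ 0.4855 -0.1045  0.099 ] 0.0023 atz [ 0.4789 -0.1095] [ 0.4757 -0.108 ]
blue2cap [ 0.6028 -0.1862  0.0956] 0.0007 atz [ 0.5905 -0.191 ] [ 0.585 -0.192]
smallcap.088 [ 0.6317 -0.2734  0.0787] 0.0008 atz [ 0.6195 -0.2765] [ 0.614  -0.2776]
beakerbase [ 0.5865 -0.3184 -0.0929] 0.0137 atz [ 0.5024 -0.3382] [ 0.4552 -0.3415]
```

```bash
D='[0,0,0]'
python3 -m inch '[{"slide":[-0.045,-0.04,-0.008],"rot":[0,0,0]},{"slide":[-0.09,-0.08,-0.016],"rot":[0,0,0]},{"slide":[-0.135,-0.12,-0.024],"rot":[0,0,0]},{"slide":[-0.18,-0.16,-0.032],"rot":[0,0,0]},{"slide":[-0.225,-0.2,-0.04],"rot":[0,0,0]}]'
python3 -m inch '[{"slide":[-0.045,-0.04,-0.008],"rot":[0,0,0]},{"slide":[-0.09,-0.08,-0.016],"rot":[0,0,0]},{"slide":[-0.135,-0.12,-0.024],"rot":[0,0,0]},{"slide":[-0.18,-0.16,-0.032],"rot":[0,0,0]},{"slide":[-0.225,-0.2,-0.04],"rot":[0,0,0]}]'
```

```text
time_s: 0.78
eef_pos: [0.3561, 0.3541, 0.2669]
ee_rot: [0.0, 0.16, 0.987, 0.0]
wrist_force: [1.0, 0.1, -0.4]
gripper_width: 0.0918
gripper_force: 0.0
time_s: 1.4
eef_pos: [0.5064, 0.0936, 0.307]
ee_rot: [0.0, 0.16, 0.987, 0.0]
wrist_force: [0.8, 0.4, 0.7]
gripper_width: 0.092
gripper_force: 0.0
```

```bash
python3 -m inch '[{"slide":[-0.045,-0.03,0],"rot":[0,0,-0.1]},{"slide":[-0.09,-0.06,0],"rot":[0,0,-0.22]},{"slide":[-0.128,-0.088,0],"rot":[0,0,-0.34]},{"slide":[-0.128,-0.088,0],"rot":[0,0,-0.34]},{"slide":[-0.128,-0.088,0],"rot":[0,0,-0.34]}]'
python3 - <<'E'
from h import *
import pickle
c=snap("wrist","w1"); pickle.dump(c,open("w1.pkl","wb"))
for n,P in dict(handle=[.61,-.025,.175],bottle=[.505,-.203,.105]).items(): print(n,proj(c,P))
E
python3 -m inch '[{"slide":[0.05,0,0],"rot":[0,0,0]},{"slide":[0.08,0,0],"rot":[0,0,0]},{"slide":[0.08,-0.05,0],"rot":[0,0,0]},{"slide":[0.08,-0.1,0],"rot":[0,0,0]},{"slide":[0.08,-0.1,0],"rot":[0,0,0]}]'
python3 - <<'E'
from h import *
import pickle
c=snap("wrist","w2"); pickle.dump(c,open("w2.pkl","wb"))
for n,P in dict(handle=[.61,-.025,.175],bottle=[.505,-.203,.105]).items(): print(n,proj(c,P))
cv2.imwrite("pics/w12.png",np.vstack([cv2.imread("pics/w1.png"),cv2.imread("pics/w2.png")])[:, :])
a=cv2.imread("pics/w1.png");b=cv2.imread("pics/w2.png")
cv2.imwrite("pics/w12.png",cv2.resize(np.hstack([a,b]),(800,250),interpolation=cv2.INTER_AREA))
E
```

```text
time_s: 2.02
eef_pos: [0.5991, -0.0279, 0.3061]
ee_rot: [-0.001, -0.009, 1.0, 0.0]
wrist_force: [0.1, 1.4, 0.4]
gripper_width: 0.0921
gripper_force: 0.0
handle [327.30587718 204.12341948]
bottle [169.33668773  93.81362186]
time_s: 2.7
eef_pos: [0.5206, -0.1334, 0.3071]
ee_rot: [0.0, -0.007, 1.0, -0.001]
wrist_force: [0.1, 1.6, 0.4]
gripper_width: 0.0921
gripper_force: 0.0
handle [425.94053586 276.07503367]
bottle [266.83048572 165.34091393]
```

View pics/w12.png

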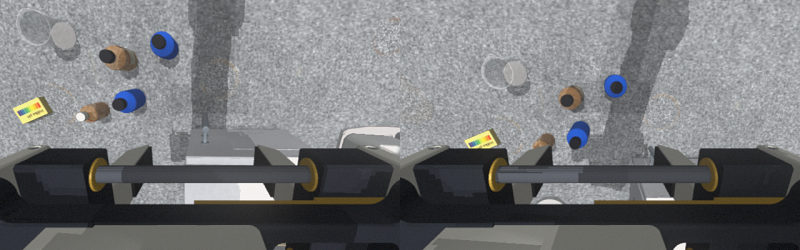

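The wrist views show the handle near (205,130), the brown black-capped bottle at (117,57) and (570,98), and the beaker at top left, all in the scaled mosaic. I'll enlarge both views.

Run:
```python
import cv2,numpy as np
a=cv2.imread("pics/w1.png");b=cv2.imread("pics/w2.png")
f=lambda im,x,y,w,h:cv2.resize(im[y:y+h,x:x+w],(w*4,h*4),interpolation=2)
top=f(a,280,170,200,75); 
bot=np.hstack([f(a,140,55,100,75),f(b,230,125,100,75)])
cv2.imwrite("pics/z.png",np.vstack([top,bot]))
```

```text
(no output)
```

View pics/z.png

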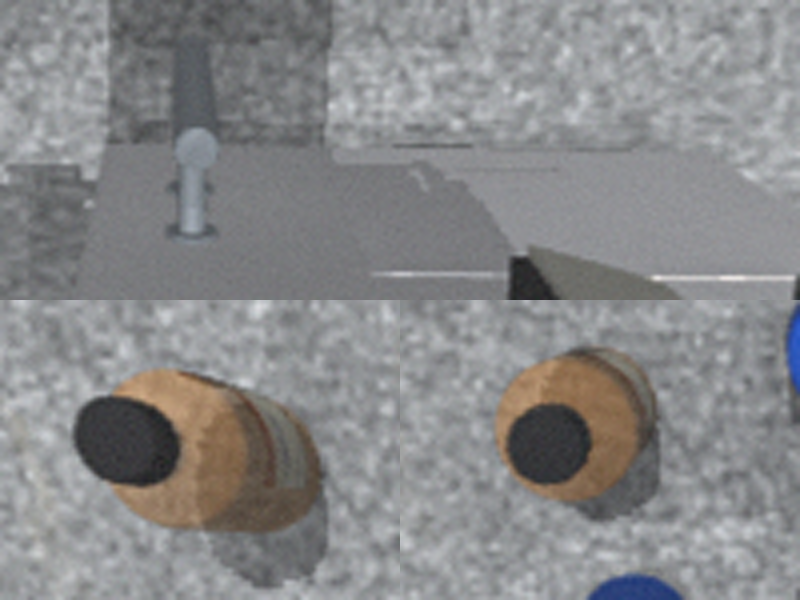

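```bash
cat > m2.py <<'E'
from h import *
import pickle
np.set_printoptions(precision=4,suppress=True)
w1,w2=[pickle.load(open(f"w{i}.pkl","rb")) for i in(1,2)]
S=robot.calibration("side");C=robot.calibration("scene")
s=lambda x,y:((x+.5)/3-.5+235,(y+.5)/3-.5+115)
h=(329,207.1)
print("handle",atz(w1,h,.175),tri(w1,h,S,s(212,165)))
k1,k2=(168.7,89.5),(267.5,161.2)
print("cap",tri(w1,k1,w2,k2),tri(w2,k2,S,s(368,379)),atz(w1,k1,.105),atz(w2,k2,.105))
for x in(372,505,655,790):
    p=(x/4+280,(273+6*(x-372)/418)/4+170); print("line",atz(w1,p,.178))
for n,p in dict(botL=(335,148),botR=(105,145)).items(): print(n,atz(w1,(p[0]/4+280,p[1]/4+170),.0))
print("cam",w1["xyz"])
E
python3 m2.py
```

```text
handle [ 0.613  -0.0233  0.175 ] (array([ 0.6133, -0.0239,  0.1758]), np.float64(0.001473005096169733))
cap (array([ 0.5002, -0.202 ,  0.1067]), np.float64(0.0009948656826084482)) (array([ 0.5007, -0.2032,  0.1071]), np.float64(0.0035757696327298766)) [ 0.5005 -0.2032  0.105 ] [ 0.5001 -0.202   0.105 ]
line [0.6442 0.0219 0.178 ]
line [0.6441 0.0555 0.178 ]
line [0.644  0.0935 0.178 ]
line [0.6439 0.1277 0.178 ]
botL [ 0.6634  0.0357 -0.    ]
botR [ 0.6638 -0.0559  0.    ]
cam [ 0.528  -0.0292  0.464 ]
```

```bash
python3 -m inch '[{"slide":[-0.035,0.04,0.02],"rot":[0,0,0]},{"slide":[-0.07,0.08,0.04],"rot":[0,0,0]},{"slide":[-0.094,0.109,0.07],"rot":[0,0,0]},{"slide":[-0.094,0.109,0.11],"rot":[0,0,0]},{"slide":[-0.094,0.109,0.11],"rot":[0,0,0]}]' 0.6
python3 - <<'E'
from h import *
s=robot.observe();print(s["eef_pos"],s["ee_rot"])
E
python3 -m inch '[{"slide":[0,0,0.03],"rot":[0,0,0]},{"slide":[0,0,0.06],"rot":[0,0,0]},{"slide":[0,0,0.069],"rot":[0,0,0]},{"slide":[0,0,0.069],"rot":[0,0,0]}]'
```

```text
time_s: 3.38
eef_pos: [0.6102, -0.0159, 0.1934]
ee_rot: [-0.004, -0.012, 1.0, 0.001]
wrist_force: [-0.7, -0.1, 1.0]
gripper_width: 0.0552
gripper_force: 0.0
[ 0.61024607 -0.01594726  0.19337014] [-3.89837567e-03 -1.17036019e-02  9.99923721e-01  6.16507573e-04]
time_s: 3.88
eef_pos: [0.6138, -0.0189, 0.1288]
ee_rot: [0.0, -0.01, 1.0, 0.0]
wrist_force: [0.0, -0.2, 0.2]
gripper_width: 0.0547
gripper_force: 0.0
```

```bash
python3 -m inch '[{"slide":[0,-0.004,0],"rot":[0,0,0]},{"slide":[0,-0.004,0],"rot":[0,0,0]},{"slide":[0,-0.004,0],"rot":[0,0,0]},{"slide":[0,-0.004,0],"rot":[0,0,0]},{"slide":[0,-0.004,0],"rot":[0,0,0]}]' 0
python3 - <<'E'
import numpy as np
H=np.array([.674,.1815]); r0=np.array([.613,-.0235])-H
for t in np.arange(0,1.66,.1):
    c,s=np.cos(-t),np.sin(-t); p=H+[c*r0[0]-s*r0[1],s*r0[0]+c*r0[1]]; d=p-H-r0; print(round(t,1),p.round(4),"tool",(-d[0]).round(4),d[1].round(4))
E
```

```text
time_s: 4.5
eef_pos: [0.6134, -0.0234, 0.1278]
ee_rot: [-0.0, -0.01, 1.0, -0.0]
wrist_force: [-0.7, -0.6, 0.7]
gripper_width: 0.0111
gripper_force: 30.0
0.0 [ 0.613  -0.0235] tool -0.0 0.0
0.1 [ 0.5928 -0.0164] tool 0.0202 0.0071
0.2 [ 0.5735 -0.0073] tool 0.0395 0.0162
0.3 [0.5551 0.0037] tool 0.0579 0.0272
0.4 [0.538  0.0164] tool 0.075 0.0399
0.5 [0.5222 0.0308] tool 0.0908 0.0543
0.6 [0.5079 0.0467] tool 0.1051 0.0702
0.7 [0.4953 0.064 ] tool 0.1177 0.0875
0.8 [0.4844 0.0824] tool 0.1286 0.1059
0.9 [0.4755 0.1019] tool 0.1375 0.1254
1.0 [0.4685 0.1221] tool 0.1445 0.1456
1.1 [0.4636 0.1429] tool 0.1494 0.1664
1.2 [0.4608 0.1641] tool 0.1522 0.1876
1.3 [0.4602 0.1854] tool 0.1528 0.2089
1.4 [0.4616 0.2068] tool 0.1514 0.2303
1.5 [0.4652 0.2278] tool 0.1478 0.2513
1.6 [0.4709 0.2485] tool 0.1421 0.272
```

```bash
python3 -m inch '[{"slide":[0.01,0.003,0],"rot":[0,0,0]},{"slide":[0.02,0.0075,0],"rot":[0,0,0]},{"slide":[0.0392,0.017,0],"rot":[0,0,0]},{"slide":[0.0574,0.0284,0],"rot":[0,0,0]},{"slide":[0.0742,0.0414,0],"rot":[0,0,0]}]'
```

```text
time_s: 5.12
eef_pos: [0.5366, 0.0156, 0.1277]
ee_rot: [-0.001, -0.009, 1.0, -0.001]
wrist_force: [1.1, -2.8, 0.8]
gripper_width: 0.0115
gripper_force: 30.0
```

```bash
python3 -m inch '[{"slide":[0.0155,0.0147,0],"rot":[0,0,0]},{"slide":[0.0295,0.0309,0],"rot":[0,0,0]},{"slide":[0.0417,0.0485,0],"rot":[0,0,0]},{"slide":[0.0523,0.0671,0],"rot":[0,0,0]},{"slide":[0.0608,0.0868,0],"rot":[0,0,0]}]'
python3 -m inch '[{"slide":[0.0066,0.0203,0],"rot":[0,0,0]},{"slide":[0.0111,0.0412,0],"rot":[0,0,0]},{"slide":[0.0135,0.0625,0],"rot":[0,0,0]},{"slide":[0.0136,0.0838,0],"rot":[0,0,0]},{"slide":[0.0118,0.1052,0],"rot":[0,0,0]}]'
python3 -m inch '[{"slide":[-0.004,0.021,0],"rot":[0,0,0]},{"slide":[-0.008,0.037,0],"rot":[0,0,0]},{"slide":[-0.008,0.037,0],"rot":[0,0,0]},{"slide":[-0.008,0.037,0],"rot":[0,0,0]}]'
```

```text
time_s: 5.75
eef_pos: [0.4722, 0.1008, 0.1275]
ee_rot: [-0.003, -0.009, 1.0, -0.001]
wrist_force: [-4.9, -5.0, 3.4]
gripper_width: 0.0113
gripper_force: 30.0
time_s: 6.38
eef_pos: [0.4589, 0.2071, 0.1272]
ee_rot: [-0.002, -0.01, 1.0, -0.001]
wrist_force: [-0.9, -1.3, 0.4]
gripper_width: 0.0116
gripper_force: 30.0
time_s: 6.88
eef_pos: [0.4676, 0.2454, 0.1271]
ee_rot: [-0.001, -0.01, 1.0, 0.0]
wrist_force: [-6.2, 2.2, -1.8]
gripper_width: 0.0114
gripper_force: 30.0
```

```bash
python3 -m inch '[{"slide":[0,0,0],"rot":[0,0,0]},{"slide":[0,0,0],"rot":[0,0,0]},{"slide":[0,0,-0.03],"rot":[0,0,0]},{"slide":[0,0,-0.07],"rot":[0,0,0]},{"slide":[0,0,-0.11],"rot":[0,0,0]}]' 0.28
python3 -m inch '[{"slide":[0.02,-0.055,-0.02],"rot":[0,0,0]},{"slide":[0.02,-0.11,-0.04],"rot":[0,0,0]},{"slide":[0.02,-0.165,-0.06],"rot":[0,0,0]},{"slide":[0.02,-0.22,-0.06],"rot":[0,0,0]},{"slide":[0.02,-0.22,-0.06],"rot":[0,0,0]}]' 0.9
python3 - <<'E'
from h import *
import pickle
from scipy.optimize import least_squares
P=np.array([[.6134,-.0234],[.5366,.0156],[.4722,.1008],[.4589,.2071],[.4676,.2454]])
print(least_squares(lambda h:np.hypot(*(P-h).T)-.2139,[.674,.18]).x)
cs={n:snap(n,n+"3") for n in("side","scene","wrist")}; pickle.dump(cs,open("c3.pkl","wb"))
c=cs["wrist"];print(proj(c,[.506,.15,.055]),proj(c,[.597,.15,.167]),proj(c,[.4676,.2454,.175]),proj(cs["side"],[.506,.15,.055]))
s=cv2.imread("pics/side3.png")[100:250,200:400]
cv2.imwrite("pics/v3.png",np.vstack([cv2.resize(s,(600,450),interpolation=2)[:, :],cv2.resize(cv2.imread("pics/wrist3.png"),(600,375))])[:, :][:825])
w=cv2.imread("pics/wrist3.png")
cv2.imwrite("pics/v3.png",np.hstack([cv2.resize(s,(400,300),interpolation=2),cv2.resize(w,(400,300))]))
E
```

```text
time_s: 7.5
eef_pos: [0.4704, 0.2439, 0.2393]
ee_rot: [0.001, -0.009, 1.0, 0.0]
wrist_force: [0.8, 0.2, -0.1]
gripper_width: 0.0258
gripper_force: 0.0
time_s: 8.12
eef_pos: [0.4544, 0.0186, 0.2987]
ee_rot: [0.001, -0.005, 1.0, -0.001]
wrist_force: [0.6, 0.5, -0.2]
gripper_width: 0.0711
gripper_force: 0.0
[0.67117767 0.18190089]
[415.50466869 211.36744268] [436.68097037 320.03333485] [553.25301161 212.11293223] [225.07045548 217.19523761]
```

View pics/v3.png

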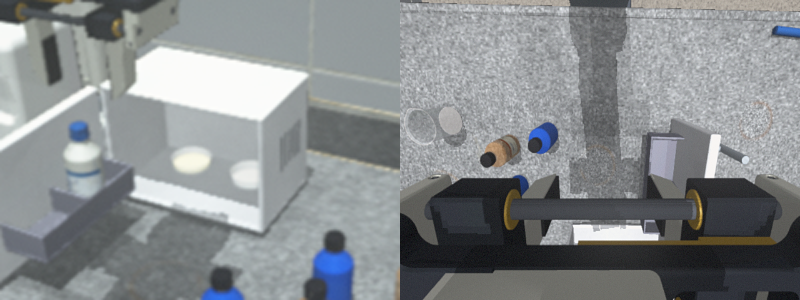

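The door stands open at about a right angle with the white bottle upright in the inner place. The empty place appears at about (660,165) in the right-hand (wrist) half. Next I'll enlarge the rack.

Run:
```python
import cv2,numpy as np
w=cv2.imread("pics/wrist3.png")[150:240,380:580]; s=cv2.imread("pics/side3.png")[160:235,195:275]; c=cv2.imread("pics/scene3.png")
f=lambda i,k:cv2.resize(i,None,fx=k,fy=k,interpolation=2)
b=np.zeros((225,800,3),np.uint8); b[:,:240]=f(s,3)
cv2.imwrite("pics/v4.png",np.vstack([f(w,4),b]))
```

```text
(no output)
```

View pics/v4.png

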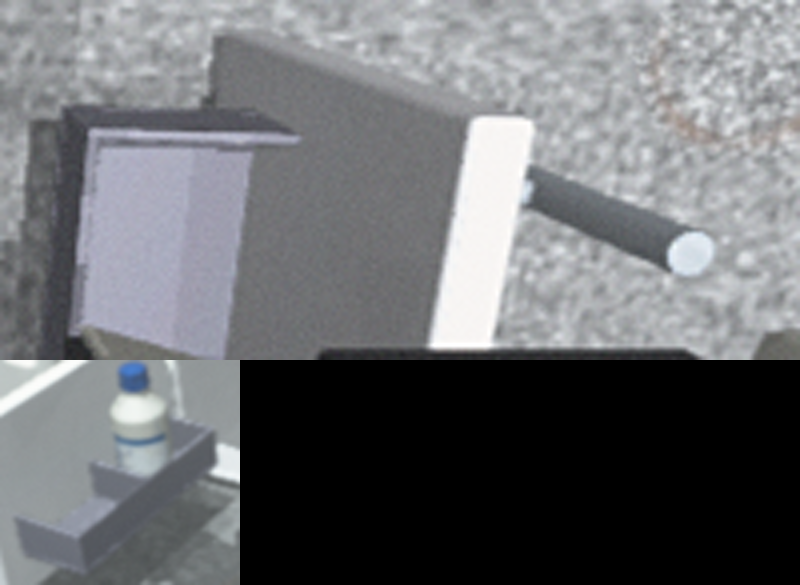

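```bash
cat > m3.py <<'E'
from h import *
import pickle
np.set_printoptions(precision=4,suppress=True)
cs=pickle.load(open("c3.pkl","rb"));w=cs["wrist"];S=cs["side"]
g=lambda n,x,y,z:print(n,atz(w,(x/4+380,y/4+150),z))
g("handle",690,253,.175);g("inner free",470,120,.178);g("inner in",430,347,.178);g("outer free",531,124,.178);g("outer in",495,340,.178)
g("lip inner corner",92,132,.09);g("lip outer corner",65,108,.09);g("end/door",300,139,.09);g("lip in",62,357,.09)
t=lambda n,a,b:print(n,tri(w,(a[0]/4+380,a[1]/4+150),S,(b[0]/3+195-.3,(b[1]-360)/3+160-.3)))
t("lip outer corner",(65,108),(80,541)); t("end/door",(300,139),(16,516))
H=np.array([.6725,.1818]);h=np.array([.613,-.0235])-H
p=atz(w,(690/4+380,253/4+150),.175)[:2]-H
th=np.arctan2(h[1],h[0])-np.arctan2(p[1],p[0]);th%=2*np.pi;print("theta",th,np.hypot(*p))
c,s=np.cos(-th),np.sin(-th);r=lambda v:H+[c*v[0]-s*v[1],s*v[0]+c*v[1]]
print("free",r([.031,-.168]),"taken",r([.031,-.077]))
E
python3 m3.py
```

```text
handle [0.4688 0.2449 0.175 ]
inner free [0.4363 0.1843 0.178 ]
inner in [0.493 0.184 0.178]
outer free [0.437  0.1986 0.178 ]
outer in [0.4909 0.1997 0.178 ]
lip inner corner [0.459 0.12  0.09 ]
lip outer corner [0.4517 0.1111 0.09  ]
end/door [0.4601 0.1842 0.09  ]
lip in [0.5334 0.1166 0.09  ]
lip outer corner (array([0.4512, 0.1094, 0.095 ]), np.float64(0.001370312296541128))
end/door (array([0.4607, 0.1833, 0.0902]), np.float64(0.002034832909020073))
theta 1.5891486066997702 0.2132896854603615
free [0.504  0.1539] taken [0.5949 0.1522]
```

```bash
python3 - <<'E'
from h import *
s=robot.observe();print(np.round(s["joints"],2),s["eef_pos"],s["ee_rot"],s["time_s"])
E
python3 -m inch '[{"slide":[0,-0.055,0],"rot":[0,0,0.15]},{"slide":[-0.015,-0.11,0],"rot":[0,0,0.3]},{"slide":[-0.03,-0.165,0],"rot":[0,0,0.45]},{"slide":[-0.044,-0.219,0],"rot":[0,0,0.6]},{"slide":[-0.044,-0.219,0],"rot":[0,0,0.75]}]' 0.7
python3 - <<'E'
from h import *
s=robot.observe();print(np.round(s["joints"],2),s["eef_pos"],s["ee_rot"],s["time_s"])
E
```

```text
[-0.1   0.05 -0.01  1.94  0.    1.15  1.48] [0.45403627 0.02469483 0.29796038] [ 4.60812211e-04 -9.70144212e-03  9.99952802e-01  2.52501329e-04] 8.275
time_s: 8.9
eef_pos: [0.5027, -0.1976, 0.2972]
ee_rot: [0.0, 0.362, 0.932, -0.001]
wrist_force: [0.4, 1.9, 0.1]
gripper_width: 0.0645
gripper_force: 0.0
[ 0.12  0.21  0.24  1.76 -0.05  1.18  1.2 ] [ 0.50269126 -0.19764961  0.29723984] [ 2.70284518e-04  3.61568577e-01  9.32344798e-01 -1.12618720e-03] 8.9
```

```bash
python3 -m inch '[{"slide":[0,0,0],"rot":[0,0,0.17]},{"slide":[0,0,0],"rot":[0,0,0.34]},{"slide":[0,0,0],"rot":[0,0,0.51]},{"slide":[0,0,0],"rot":[0,0,0.68]},{"slide":[0,0,0],"rot":[0,0,0.83]}]'
python3 -m inch '[{"slide":[0,0,0.05],"rot":[0,0,0]},{"slide":[0,0,0.1],"rot":[0,0,0]},{"slide":[0,0,0.15],"rot":[0,0,0]},{"slide":[0,0,0.15],"rot":[0,0,0]},{"slide":[0,0,0.15],"rot":[0,0,0]}]'
python3 - <<'E'
from h import *
s=robot.observe();print(np.round(s["joints"],2),s["eef_pos"],s["ee_rot"],s["time_s"])
rot=q(s["ee_rot"]);print(rot.inv().apply(np.array([.5003,-.2025,.062])-s["eef_pos"]))
E
```

```text
time_s: 9.52
eef_pos: [0.5029, -0.1919, 0.2973]
ee_rot: [-0.0, 0.704, 0.71, 0.0]
wrist_force: [0.2, -0.2, 0.0]
gripper_width: 0.0643
gripper_force: 0.0
time_s: 10.15
eef_pos: [0.5034, -0.1935, 0.1491]
ee_rot: [0.001, 0.703, 0.711, 0.0]
wrist_force: [1.0, -0.4, 0.5]
gripper_width: 0.0646
gripper_force: 0.0
[ 0.07  0.38  0.31  1.92 -0.15  0.86  0.46] [ 0.50344697 -0.19354697  0.14906658] [6.77061780e-04 7.03012396e-01 7.11177140e-01 4.33977335e-04] 10.15
[-0.00888538 -0.00338676  0.08706451]
```

```bash
python3 -m inch '[{"slide":[-0.009,-0.003,0.01],"rot":[0,0,0]},{"slide":[-0.009,-0.003,0.04],"rot":[0,0,0]},{"slide":[-0.009,-0.003,0.07],"rot":[0,0,0]},{"slide":[-0.009,-0.003,0.087],"rot":[0,0,0]},{"slide":[-0.009,-0.003,0.087],"rot":[0,0,0]}]'
python3 -m inch '[{"slide":[0,0,0],"rot":[0,0,0]},{"slide":[0,0,0],"rot":[0,0,0]},{"slide":[0,0,0],"rot":[0,0,0]},{"slide":[0,0,0],"rot":[0,0,0]}]' 0
python3 -m inch '[{"slide":[0,0,-0.02],"rot":[0,0,0]},{"slide":[0,0,-0.06],"rot":[0,0,0]},{"slide":[0,0,-0.1],"rot":[0,0,0]},{"slide":[0,0,-0.14],"rot":[0,0,0]},{"slide":[0,0,-0.14],"rot":[0,0,0]}]'
```

```text
time_s: 10.78
eef_pos: [0.4985, -0.2033, 0.0603]
ee_rot: [-0.001, 0.704, 0.711, -0.0]
wrist_force: [-0.2, 0.2, -0.3]
gripper_width: 0.0646
gripper_force: 0.0
time_s: 11.28
eef_pos: [0.5, -0.2034, 0.0618]
ee_rot: [0.001, 0.704, 0.711, 0.001]
wrist_force: [-0.5, 0.1, 6.7]
gripper_width: 0.0466
gripper_force: 30.0
time_s: 11.9
eef_pos: [0.5011, -0.2038, 0.2039]
ee_rot: [0.003, 0.704, 0.711, 0.002]
wrist_force: [0.4, 0.1, -1.8]
gripper_width: 0.0465
gripper_force: 30.0
```

```bash
python3 -m inch '[{"slide":[0.03,0,0],"rot":[0,0,0]},{"slide":[0.08,0,0],"rot":[0,0,0]},{"slide":[0.13,0,0],"rot":[0,0,0]},{"slide":[0.18,0,0],"rot":[0,0,0]},{"slide":[0.23,0.002,0],"rot":[0,0,0]}]'
python3 -m inch '[{"slide":[0.04,0,0],"rot":[0,0,0]},{"slide":[0.08,0.002,0],"rot":[0,0,0]},{"slide":[0.11,0.004,0],"rot":[0,0,0]},{"slide":[0.125,0.004,0],"rot":[0,0,0]},{"slide":[0.125,0.004,0],"rot":[0,0,0]}]'
python3 -m inch '[{"slide":[0,0,0],"rot":[0,0,0]},{"slide":[0,0,0],"rot":[0,0,0]},{"slide":[0,0,0],"rot":[0,0,0]}]'
python3 - <<'E'
from h import *
s=robot.observe();print(np.round(s["joints"],2),s["eef_pos"],s["ee_rot"],s["time_s"])
rot=q(s["ee_rot"]);print(rot.inv().apply(np.array([.503,.152,.119])-s["eef_pos"]))
E
```

```text
time_s: 12.52
eef_pos: [0.4973, 0.0285, 0.1994]
ee_rot: [-0.001, 0.704, 0.711, -0.001]
wrist_force: [0.4, -0.7, -1.5]
gripper_width: 0.0462
gripper_force: 30.0
time_s: 13.15
eef_pos: [0.5007, 0.1523, 0.1998]
ee_rot: [-0.0, 0.703, 0.711, -0.001]
wrist_force: [0.1, -0.8, -0.8]
gripper_width: 0.0465
gripper_force: 30.0
time_s: 13.52
eef_pos: [0.5016, 0.151, 0.2008]
ee_rot: [0.0, 0.704, 0.71, -0.0]
wrist_force: [0.2, 0.2, -2.0]
gripper_width: 0.0464
gripper_force: 30.0
[-0.46  0.27  0.14  1.91 -0.04  0.96 -0.29] [0.50161607 0.15104431 0.20079999] [ 6.70760872e-05  7.04108798e-01  7.10092104e-01 -6.47881684e-06] 13.525
[0.00095248 0.00138499 0.08180001]
```

```bash
python3 -m inch '[{"slide":[0.001,0.001,0.02],"rot":[0,0,0]},{"slide":[0.001,0.001,0.04],"rot":[0,0,0]},{"slide":[0.001,0.001,0.06],"rot":[0,0,0]},{"slide":[0.001,0.001,0.074],"rot":[0,0,0]},{"slide":[0.001,0.001,0.078],"rot":[0,0,0]}]'
python3 -m inch '[{"slide":[0,0,0.002],"rot":[0,0,0]},{"slide":[0,0,0.004],"rot":[0,0,0]},{"slide":[0,0,0.004],"rot":[0,0,0]}]'
```

```text
time_s: 14.15
eef_pos: [0.502, 0.1526, 0.122]
ee_rot: [-0.0, 0.704, 0.711, -0.001]
wrist_force: [-0.4, 0.4, -1.5]
gripper_width: 0.0464
gripper_force: 30.0
time_s: 14.52
eef_pos: [0.5027, 0.1531, 0.1191]
ee_rot: [0.0, 0.704, 0.711, 0.0]
wrist_force: [-0.2, -0.9, -0.7]
gripper_width: 0.047
gripper_force: 30.0
```

```bash
python3 -m inch '[{"slide":[0,0,0.002],"rot":[0,0,0]},{"slide":[0,0,0.002],"rot":[0,0,0]}]'
python3 -m inch '[{"slide":[0,0,0],"rot":[0,0,0]},{"slide":[0,0,0],"rot":[0,0,0]},{"slide":[0,0,0],"rot":[0,0,0]},{"slide":[0,0,0],"rot":[0,0,0]}]' 0.64
python3 -m inch '[{"slide":[0,0,-0.02],"rot":[0,0,0]},{"slide":[0,0,-0.05],"rot":[0,0,0]},{"slide":[0,0,-0.09],"rot":[0,0,0]},{"slide":[0,0,-0.14],"rot":[0,0,0]},{"slide":[0,0,-0.17],"rot":[0,0,0]}]'
python3 -m inch '[{"slide":[-0.05,0,0],"rot":[0,0,0]},{"slide":[-0.1,0,0],"rot":[0,0,0]},{"slide":[-0.1,0,0],"rot":[0,0,0]}]'
python3 - <<'E'
from h import *
import pickle
cs={n:snap(n,n+"5") for n in("side","wrist")}; pickle.dump(cs,open("c5.pkl","wb"))
print(robot.observe()["eef_pos"])
s=cv2.imread("pics/side5.png")[130:240,180:290]; w=cv2.imread("pics/wrist5.png")
cv2.imwrite("pics/v5.png",np.hstack([cv2.resize(s,(400,400),interpolation=2),cv2.resize(w,(400,400)) if 0 else cv2.copyMakeBorder(cv2.resize(w,(400,250)),0,150,0,0,0)]))
E
```

```text
time_s: 14.78
eef_pos: [0.5025, 0.1531, 0.1168]
ee_rot: [0.0, 0.704, 0.711, 0.0]
wrist_force: [-1.2, 0.6, -1.9]
gripper_width: 0.0468
gripper_force: 30.0
time_s: 15.28
eef_pos: [0.5025, 0.153, 0.1168]
ee_rot: [0.0, 0.704, 0.711, 0.0]
wrist_force: [-0.1, -0.1, -0.6]
gripper_width: 0.0591
gripper_force: 0.0
time_s: 15.9
eef_pos: [0.5033, 0.1532, 0.2895]
ee_rot: [0.001, 0.704, 0.711, 0.001]
wrist_force: [0.8, -0.2, -0.1]
gripper_width: 0.0585
gripper_force: 0.0
time_s: 16.27
eef_pos: [0.5035, 0.048, 0.2871]
ee_rot: [0.001, 0.706, 0.708, -0.0]
wrist_force: [1.4, 0.5, 0.4]
gripper_width: 0.0587
gripper_force: 0.0
[0.50341968 0.05278831 0.28681367]
```

View pics/v5.png

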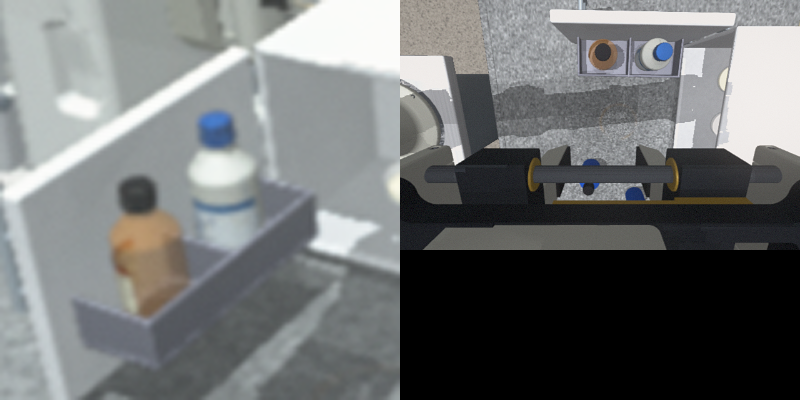

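Both bottles stand upright in the rack: brown at (150,250) and white at (220,180). I'll go back to the handle to shut the door.

```bash
python3 -m inch '[{"slide":[0.05,-0.01,0],"rot":[0,0,0]},{"slide":[0.1,-0.02,0],"rot":[0,0,0]},{"slide":[0.15,-0.03,0],"rot":[0,0,0]},{"slide":[0.192,-0.036,0],"rot":[0,0,0]},{"slide":[0.192,-0.036,0],"rot":[0,0,0]}]' 0.5
python3 -m inch '[{"slide":[0,0,0.04],"rot":[0,0,0]},{"slide":[0,0,0.08],"rot":[0,0,0]},{"slide":[0,0,0.09],"rot":[0,0,0]},{"slide":[0,0,0.09],"rot":[0,0,0]}]'
python3 - <<'E'
from h import *
s=robot.observe();print(np.round(s["joints"],2),s["eef_pos"],s["ee_rot"],s["time_s"])
rot=q(s["ee_rot"]);print(rot.inv().apply(np.array([.468,.2452,.128])-s["eef_pos"]))
E
```

```text
time_s: 17.0
eef_pos: [0.4631, 0.2508, 0.2864]
ee_rot: [-0.001, 0.7, 0.714, 0.0]
wrist_force: [0.4, -0.8, 0.6]
gripper_width: 0.0461
gripper_force: 0.0
time_s: 17.5
eef_pos: [0.4655, 0.2447, 0.1967]
ee_rot: [-0.0, 0.703, 0.711, -0.0]
wrist_force: [0.9, -0.3, 0.6]
gripper_width: 0.0457
gripper_force: 0.0
[-0.59  0.28  0.06  1.91 -0.02  0.96 -0.51] [0.46545935 0.24467658 0.19672437] [-1.20165105e-04  7.03486577e-01  7.10708404e-01 -4.31263928e-04] 17.5
[0.0005274  0.00259961 0.06872214]
```

```bash
python3 -m inch '[{"slide":[0,0.0025,0.03],"rot":[0,0,0]},{"slide":[0,0.0025,0.055],"rot":[0,0,0]},{"slide":[0,0.0025,0.068],"rot":[0,0,0]},{"slide":[0,0.0025,0.068],"rot":[0,0,0]}]'
python3 -m inch '[{"slide":[0,0,0],"rot":[0,0,0]},{"slide":[0,0,0],"rot":[0,0,0]},{"slide":[0,0,0],"rot":[0,0,0]},{"slide":[0,0,0],"rot":[0,0,0]},{"slide":[0,0,0],"rot":[0,0,0]}]' 0
python3 - <<'E'
from h import *
np.set_printoptions(precision=4,suppress=True)
s=robot.observe();p0=np.array(s["eef_pos"]);rot=q(s["ee_rot"]);print(p0)
H=np.array([.6725,.1818]);r0=np.array([.613,-.0235])-H
r=p0[:2]-H;th=np.arctan2(r0[1],r0[0])-np.arctan2(r[1],r[0]);th%=2*np.pi;print(th,np.hypot(*r))
for t in [th-.03]+list(np.arange(1.5,.05,-.1))+[.05,0,-.02]:
    c,v=np.cos(-t),np.sin(-t);P=H+[c*r0[0]-v*r0[1],v*r0[0]+c*r0[1]];print(round(t,2),P,rot.inv().apply([*(P-p0[:2]),0])[:2])
E
```

```text
time_s: 18.0
eef_pos: [0.4683, 0.2448, 0.1291]
ee_rot: [-0.0, 0.704, 0.711, 0.0]
wrist_force: [-0.5, -1.5, 0.2]
gripper_width: 0.0461
gripper_force: 0.0
time_s: 18.62
eef_pos: [0.4685, 0.2448, 0.129]
ee_rot: [0.0, 0.704, 0.711, 0.0]
wrist_force: [0.8, -0.5, 1.9]
gripper_width: 0.0113
gripper_force: 30.0
[0.4685 0.2448 0.129 ]
1.5879713942222509 0.21352806193368865
1.56 [0.4665 0.2387] [-0.0061 -0.0021]
1.5 [0.4635 0.2266] [-0.0181 -0.0051]
1.4 [0.4601 0.2055] [-0.0391 -0.0088]
1.3 [0.4588 0.1842] [-0.0604 -0.0103]
1.2 [0.4596 0.1629] [-0.0818 -0.0097]
1.1 [0.4625 0.1417] [-0.103  -0.0069]
1.0 [0.4676 0.1209] [-0.1238 -0.0021]
0.9 [0.4747 0.1008] [-0.144   0.0048]
0.8 [0.4838 0.0814] [-0.1634  0.0137]
0.7 [0.4947 0.0631] [-0.1819  0.0245]
0.6 [0.5075 0.046 ] [-0.1992  0.037 ]
0.5 [0.5219 0.0302] [-0.2151  0.0513]
0.4 [0.5377 0.0159] [-0.2295  0.067 ]
0.3 [0.555  0.0033] [-0.2423  0.0841]
0.2 [ 0.5734 -0.0076] [-0.2534  0.1024]
0.1 [ 0.5928 -0.0165] [-0.2625  0.1217]
0.05 [ 0.6028 -0.0203] [-0.2663  0.1317]
0 [ 0.613  -0.0235] [-0.2697  0.1419]
-0.02 [ 0.6171 -0.0246] [-0.2709  0.146 ]
```

```bash
python3 -m inch '[{"slide":[-0.006,-0.002,0],"rot":[0,0,0]},{"slide":[-0.018,-0.005,0],"rot":[0,0,0]},{"slide":[-0.039,-0.009,0],"rot":[0,0,0]},{"slide":[-0.06,-0.0103,0],"rot":[0,0,0]},{"slide":[-0.0818,-0.0097,0],"rot":[0,0,0]}]'
python3 -m inch '[{"slide":[-0.0212,0.0028,0],"rot":[0,0,0]},{"slide":[-0.042,0.0076,0],"rot":[0,0,0]},{"slide":[-0.0622,0.0145,0],"rot":[0,0,0]},{"slide":[-0.0816,0.0234,0],"rot":[0,0,0]},{"slide":[-0.1,0.0342,0],"rot":[0,0,0]}]'
python3 -m inch '[{"slide":[-0.0173,0.0125,0],"rot":[0,0,0]},{"slide":[-0.0332,0.0268,0],"rot":[0,0,0]},{"slide":[-0.0476,0.0425,0],"rot":[0,0,0]},{"slide":[-0.0604,0.0596,0],"rot":[0,0,0]},{"slide":[-0.066,0.0687,0],"rot":[0,0,0]}]'
```

```text
time_s: 19.25
eef_pos: [0.46, 0.1617, 0.1291]
ee_rot: [0.001, 0.704, 0.711, 0.001]
wrist_force: [8.7, 3.1, -6.2]
gripper_width: 0.0118
gripper_force: 30.0
time_s: 19.88
eef_pos: [0.4968, 0.0648, 0.1291]
ee_rot: [0.001, 0.703, 0.711, 0.003]
wrist_force: [12.2, 11.4, -11.4]
gripper_width: 0.0115
gripper_force: 30.0
time_s: 20.5
eef_pos: [0.5648, 0.0006, 0.1292]
ee_rot: [-0.001, 0.703, 0.711, 0.002]
wrist_force: [2.9, 10.3, 3.3]
gripper_width: 0.0114
gripper_force: 30.0
```

```bash
python3 -m inch '[{"slide":[-0.0055,0.0092,0],"rot":[0,0,0]},{"slide":[-0.0102,0.0187,0],"rot":[0,0,0]},{"slide":[-0.0146,0.0285,0],"rot":[0,0,0]},{"slide":[-0.0177,0.0364,0],"rot":[0,0,0]},{"slide":[-0.0198,0.0425,0],"rot":[0,0,0]}]'
python3 -m inch '[{"slide":[-0.0014,0.004,0],"rot":[0,0,0]},{"slide":[-0.0026,0.008,0],"rot":[0,0,0]},{"slide":[-0.0026,0.008,0],"rot":[0,0,0]},{"slide":[-0.0026,0.008,0],"rot":[0,0,0]}]'
```

```text
time_s: 21.12
eef_pos: [0.6058, -0.0191, 0.1291]
ee_rot: [-0.002, 0.703, 0.711, 0.001]
wrist_force: [0.3, 8.2, 4.0]
gripper_width: 0.0115
gripper_force: 30.0
time_s: 21.62
eef_pos: [0.6128, -0.0217, 0.1291]
ee_rot: [-0.002, 0.703, 0.711, 0.001]
wrist_force: [-2.0, 6.1, 6.5]
gripper_width: 0.0111
gripper_force: 30.0
```

```bash
python3 -m inch '[{"slide":[-0.001,0.002,0],"rot":[0,0,0]},{"slide":[-0.001,0.002,0],"rot":[0,0,0]},{"slide":[-0.001,0.002,0],"rot":[0,0,0]}]'
```

```text
time_s: 22.0
eef_pos: [0.6127, -0.0217, 0.129]
ee_rot: [-0.004, 0.703, 0.711, -0.0]
wrist_force: [-8.0, 9.1, 10.3]
gripper_width: 0.0118
gripper_force: 30.0
```

```bash
python3 -m inch '[{"slide":[0,0,0],"rot":[0,0,0]},{"slide":[0,0,0],"rot":[0,0,0]},{"slide":[0,0,0],"rot":[0,0,0]}]' 0.28
python3 -m inch '[{"slide":[0,0,-0.01],"rot":[0,0,0]},{"slide":[0,0,-0.04],"rot":[0,0,0]},{"slide":[0,0,-0.08],"rot":[0,0,0]},{"slide":[0,0,-0.12],"rot":[0,0,0]},{"slide":[0,0,-0.16],"rot":[0,0,0]}]'
python3 -m inch '[{"slide":[0,-0.05,0],"rot":[0,0,0]},{"slide":[0,-0.1,0],"rot":[0,0,0]},{"slide":[0,-0.15,0],"rot":[0,0,0]},{"slide":[0,-0.15,0],"rot":[0,0,0]},{"slide":[0,-0.15,0],"rot":[0,0,0]}]'
python3 - <<'E'
from h import *
snap("side","side6");snap("wrist","wrist6")
s=cv2.imread("pics/side6.png"); w=cv2.imread("pics/wrist6.png")
cv2.imwrite("pics/v6.png",np.hstack([cv2.resize(s[100:320,220:440],(400,400),interpolation=2),cv2.copyMakeBorder(cv2.resize(w,(400,250)),0,150,0,0,0)]))
E
```

```text
time_s: 22.38
eef_pos: [0.6159, -0.0262, 0.1284]
ee_rot: [-0.0, 0.704, 0.71, -0.001]
wrist_force: [0.2, -0.1, -0.6]
gripper_width: 0.0259
gripper_force: 0.0
time_s: 23.0
eef_pos: [0.6164, -0.0253, 0.2907]
ee_rot: [0.0, 0.704, 0.711, 0.0]
wrist_force: [0.8, 0.3, 0.5]
gripper_width: 0.0257
gripper_force: 0.0
time_s: 23.62
eef_pos: [0.4675, -0.0266, 0.2898]
ee_rot: [0.001, 0.704, 0.711, 0.001]
wrist_force: [0.3, 0.1, 0.1]
gripper_width: 0.0257
gripper_force: 0.0
```

View pics/v6.png

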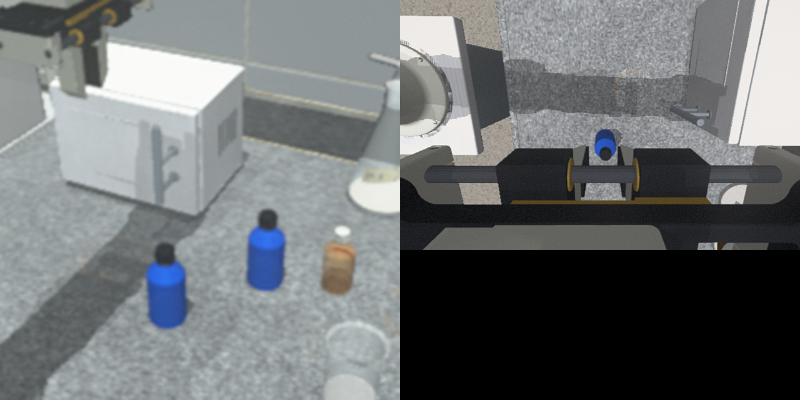

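The door is shut flush at (130,150). The small brown bottle at (338,265) and the beaker at (355,360) haven't moved, and the arm is clear.

```bash
python3 -c "
from cell import robot
print(robot.job_done())"
```

```text
the job is handed in; nothing more can be done
None
```

I opened the door by its handle, stood the brown black-capped bottle in the empty rack place beside the white one, shut the door to its stop, and handed the job in at about 24 s. Both bottles were upright when last seen, just before the door closed. The hand-in gave no verdict.

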